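# Power up and start the lathe from the control station

### The job

Get the lathe running: with the fingertips, press the white-dotted, raised end of the black rocker switch on the green box fully down to switch the power on, and only after that press the green start button on the grey control station fully in and let go of it. Press gently, do not touch the red, yellow and blue buttons, and leave the glue bottle, wooden finial, polish bottle and gouge where they stand; nothing needs to be picked up.

Things in the scene. Friction and masses are not known exactly. Their poses are not given: they have to be found in the camera images.
- station: Control station: fixed grey box 150 x 150 x 47 mm with a dark top plate, on the bench. Origin: centre of its underside on the bench, z up. It carries four round push buttons, at (+-33, +-33) mm from its centre along its own x and y, 66 mm apart; which colour is at which corner differs every time.
- green_base: Housing of the green start push button: black round collar, 44 mm diameter and 12 mm tall, standing on top of the control station, fixed. Origin: centre of its underside, 47 mm above the bench; z up.
- red_base: Housing of the red stop push button: black round collar, 44 mm diameter and 12 mm tall, standing on top of the control station, fixed. Origin: centre of its underside, 47 mm above the bench; z up. Not to be touched.
- yellow_base: Housing of the yellow push button: black round collar, 44 mm diameter and 12 mm tall, standing on top of the control station, fixed. Origin: centre of its underside, 47 mm above the bench; z up. Not to be touched.
- blue_base: Housing of the blue push button: black round collar, 44 mm diameter and 12 mm tall, standing on top of the control station, fixed. Origin: centre of its underside, 47 mm above the bench; z up. Not to be touched.
- green_top (a point): Centre of the top face of the green start button's cap (28 mm diameter), 69 mm above the bench when up. It moves straight down with the cap.
- green (a joint): Travel of the green button in m: 0 = up, 0.006 = fully in. A spring pushes it back up; fully in takes 4 N.
- red (a joint): Travel of the red stop button in m, 0 = up.
- yellow (a joint): Travel of the yellow button in m, 0 = up.
- blue (a joint): Travel of the blue button in m, 0 = up.
- switchbox: Power switch: fixed green box 130 x 80 x 50 mm (x, y, z) on the bench, at any yaw. Origin: centre of its underside on the bench. On its top, see-sawing about the line 57 mm above the bench through its centre, parallel to its y axis, sits a black rocker plate 76 mm long (along x), 40 mm wide, 8 mm thick.
- rocker_dot (a point): Centre of the white dot (18 mm) on the upper face of the rocker, 26 mm from its pivot towards the box's +x end. This is the ON end: about 66 mm above the bench while raised (power off), about 55 mm when pressed fully down. This point's z axis is square to the rocker face.
- rocker (a joint): Tilt of the rocker in rad: about -0.22 at the start (off, dotted end up), +0.22 = fully on (dotted end down). It stays where it is left. Tipping it takes about 1 to 2 N at the dot; both ends have a hard stop.
- glue: Loose white glue bottle with yellow label and pointed nozzle, 40 mm diameter, 108 mm tall, upright. Origin: centre of its underside. Leave alone.
- finial: Loose small dark turned wooden finial, 36 mm diameter, 64 mm tall, upright. Origin: centre of its underside. Leave alone.
- polish: Loose green polish bottle with orange cap, 66 mm diameter, 165 mm tall, upright. Origin: centre of its underside. Leave alone.
- gouge: Loose turning gouge lying on the bench, 290 mm long, 26 mm thick at its wooden handle, lying along its own x (handle to -x). Origin: under its middle on the bench. Leave alone.
Not all that is in view belongs to the job. What is meant by the switchbox is not pink or purple, and is the smaller of those in its own colour.

How it is judged (in metres and radians):
On the way, in this order (a step that is already met when the one before it is completed fails the run):
1. the rocker is pressed over to on (tilt above 0.12 rad) (value of joint rocker above 0.12 rad), for 0.1 s.
2. the green button is pressed in (at least 4.5 of its 6 mm) (value of joint green above 0.0045 m), for 0.04 s.
At the end, for the whole second after the job is handed in: The rocker is on (tilt above 0.12 rad), all four buttons are up again (within 1 mm), and the glue bottle, finial, polish bottle and gouge are at rest within 20 mm of where they stood, the first three upright (within 0.1 rad) (value of joint rocker above 0.12 rad and value of joint each of green, red, yellow, blue below 0.001 m and distance of each of glue, finial, polish, gouge from where it was at the start of the episode below 0.02 m and angle between each of glue, finial, polish's own z axis and vertical below 0.1 rad and linear speed of each of glue, finial, polish, gouge below 0.02 m/s); the robot touches nothing.
It fails at once if the green button is pressed (over 2 mm) while the power rocker is not on (tilt below 0.08 rad) (value of joint green above 0.002 m and value of joint rocker below 0.08 rad).
It fails at once if the red, yellow or blue button or its collar is touched (over 1 N) or pressed (over 1.5 mm) (contact force between any of the fingers, the arm and red_base above 1 N or value of joint any of red, yellow, blue above 0.0015 m or contact force between any of the fingers, the arm and yellow_base above 1 N or contact force between any of the fingers, the arm and blue_base above 1 N).
It fails at once if the rocker, its box, the station or the green button is pressed hard (over 35 N) (contact force between any of the fingers, the arm and switchbox above 35 N or contact force between any of the fingers, the arm and station above 35 N or contact force between any of the fingers, the arm and green_base above 35 N).
It fails at once if a bystander is shifted or lifted (over 20 mm) or tipped (over 0.35 rad) (distance of any of glue, finial, polish, gouge from where it was at the start of the episode above 0.02 m or angle between any of glue, finial, polish's own z axis and vertical above 0.35 rad).
It also fails if it takes over 53 s, if anything falls off the work surface, if the arm or the gripper's body presses on something with over 40 N, if the wrist force passes 120 N, or if a joint passes its speed limit or range.

### The arm

A 6-joint arm with a two-finger parallel gripper is mounted at the origin on the work surface. World frame = base frame: x ahead of the robot, y to its left, z up, the work surface at z = 0. Lengths are in mm, angles in rad, forces in N, time in s.
With the tool pointing down it reaches from about 300 to 775 mm from the base axis. Payload 14.6 kg.
Tool frame: the origin (TCP) lies midway between the tips of the shut fingers; the grasp point (between the pads) lies grasp_offset behind it (grasp_offset is the distance from the TCP to the grasp point, in mm); z points along the fingers, y is the line along which they close (so a half turn about z gives the same grasp; the last joint's range is limited). The gripper opens to 94 mm and grips with 3 to 60 N. Pads are 16 mm wide; open, the fingers measure 119 mm over their backs; the gripper's body (75 mm by 177 mm) begins 78 mm behind the grasp point.
Start: joints at [1.223, 0.3, 1.521, -0, 1.321, -0.067], TCP at [152.416, 528.449, 205.446] pointing down, gripper open.
Joint ranges: [-3.03, 3.03], [-0.79, 2.21], [0.23, 2.52], [-1.04, 4.18], [0, 3.07], [-2.55, 2.55]. Speed limits (rad/s): [2.22, 2.22, 2.57, 3.14, 3.14, 3.14].

### API

Orientations are given as [roll, pitch, yaw] about the fixed x, y, z axes, in that order (R = Rz(yaw) Ry(pitch) Rx(roll)).
In Python, from cell import * gives the robot as it stands. The module is installed in compiled form; this text tells all that it offers.
- The arm moves only by the shell command python3 -m jog 'ROWS' [FORCE]. ROWS is JSON, a list of rows, each a list of 3 entries, a list of its own where there are three numbers: the finger opening in mm, from 0 to 94, then the shift along the tool's x, y, z in units of 50 mm (1.0 is 50 mm), then the turn about the tool's z in units of 180 degrees (1.0 is 180 degrees). In form: [[fingers, [dx, dy, dz], twist], ...]. A call has 1 to 20 rows; each row shifts and turns the commanded pose from where the row before left it, along the tool's axes as they then stand; what a row does not reach is not made up. A row lasts 1/10 s, in which the tool goes at most 50 mm and 8.59 degrees, less where a joint would pass 70% of its speed; a pose out of reach is approached as far as the arm can. A call with a number of a shift or a turn outside -1 to 1 is refused whole. A call with a gripper value outside its range is refused whole. The fingers move at their own pace and stop on an object; FORCE is the grip in N (left out, the last holds). Time passes only in rows, so rows that do not move let the fingers close. It gives the time, the measured TCP pose, the force, the opening and the grip force at its end, in the units of the state.
- read_state(): the state, without advancing time (a new reading comes with each control period).
- camera(name): name is "side" or "top"; returns the picture (384x512x3 uint8, red, green, blue); there is no depth.
- calibration(name): a dict with "mtx" (3x3 intrinsics, pixels), "distortion" ([k1, k2, p1, p2, k3] as OpenCV has them; the pictures are not rectified), "cam_to_world" (4x4, takes a point from camera to world coordinates). Camera axes: x right, y down, z forward; pixel columns grow to the right and rows downward; lengths in mm; the calibration is good to about 2 mm. A picture is of the moment at which its call begins. calibration takes no time and is no camera call.
- sign_off(): hands the job in; it is judged then, once.
Trained networks look in the newest picture that a camera, given by its name, has taken for a name from the list of things; names that differ only in an ending like _2 or _b are one class to them, and where a whole thing is asked for, a point or a joint stands for the part that bears it (a point fixed in the world has none). Each returns a list of dicts, best first, with "conf" (0 to 1); they miss things now and then, are a little off and sometimes report something else, mostly with a low value. They report only what shows in the picture. A call takes as long as a camera call. They do not tell look-alikes from the thing itself.
- regions_of(camera, query): "pixels" (384x512 bool, what is visible of it) and "rect" ([centre column, centre row, width, height] in pixels, round what is visible of it).
The state is a dict: "clock": time; "joints": joint angles; "qd": joint speeds; "effort": joint torques, N m; "eef_pos": TCP position; "eef_rot": TCP orientation; "wrist_force": force on the tool from outside, world axes, zero at the start; "moment": the same for the moment, N m; "finger_gap": finger opening in mm; "finger_force": force on a finger pad.
Only numpy, scipy, OpenCV 4.12 (cv2) and the standard library are available. Lean on these libraries where they do the work, as an engineer would, in place of code of your own. Each camera call takes 0.05 s, during which the arm holds its last target. There are 200 camera calls.

## Working session

There is one attempt and no reset: what is moved stays moved. The work goes in short steps, Python scripts to look and compute and a shell command to move; the robot and the scene stay as the last step left them, time stands still between calls to the robot, and variables do not carry over. Pictures are saved under pics/ and viewed, at most 10 in all, crops included, and the job is handed in when it is done.

```bash
mkdir -p pics
python3 - <<'E'
from cell import *
import cv2
s=read_state();print({k:s[k] for k in('clock','eef_pos','eef_rot','finger_gap')})
for n in('top','side'):
    im=camera(n);cv2.imwrite(f'pics/{n}0.png',im[:,:,::-1])
    for q in('switchbox','rocker_dot','green_base','green_top','station'):
        for r in regions_of(n,q):print(n,q,round(r['conf'],2),[round(float(x),1) for x in r['rect']],int(r['pixels'].sum()))
E
```

```text
{'clock': 0.0, 'eef_pos': array([152.33707069, 528.21252212, 204.89379351]), 'eef_rot': array([-3.14045920e+00, -7.94504107e-05,  2.86074694e+00]), 'finger_gap': 94.08956655064081}
top switchbox 0.81 [383.4, 194.4, 53.4, 50.4] 1754
top switchbox 0.76 [339.2, 292.6, 76.2, 87.4] 3703
top switchbox 0.7 [342.4, 110.7, 83.2, 75.8] 3422
top switchbox 0.55 [310.9, 194.7, 57.3, 59.2] 1634
top switchbox 0.54 [121.4, 202.4, 21.3, 15.2] 235
top rocker_dot 0.73 [345.6, 292.1, 34.7, 48.9] 1000
top rocker_dot 0.69 [312.4, 194.2, 26.7, 25.9] 352
top rocker_dot 0.62 [344.0, 107.7, 43.2, 44.9] 1003
top rocker_dot 0.55 [385.7, 195.7, 30.6, 23.3] 476
top green_base 0.53 [146.2, 196.4, 17.6, 14.0] 238
top station 0.8 [140.8, 212.1, 71.2, 76.9] 2776
side switchbox 0.88 [213.2, 135.4, 75.0, 61.0] 2821
side switchbox 0.76 [274.4, 178.8, 50.5, 45.0] 1663
side switchbox 0.66 [296.3, 134.4, 50.0, 40.7] 1360
side switchbox 0.64 [372.6, 183.1, 90.7, 56.9] 3919
side rocker_dot 0.96 [373.6, 169.8, 51.1, 20.7] 893
side rocker_dot 0.92 [274.0, 169.2, 30.7, 16.6] 359
side rocker_dot 0.79 [211.7, 122.3, 42.5, 26.0] 639
side rocker_dot 0.51 [299.4, 126.3, 26.2, 22.1] 283
side green_base 0.94 [204.1, 315.6, 22.1, 20.7] 349
side green_top 0.47 [204.1, 313.1, 13.7, 14.8] 151
side green_top 0.34 [271.8, 170.1, 30.8, 13.4] 330
side green_top 0.26 [153.6, 181.8, 31.9, 54.3] 1279
side station 0.82 [214.7, 340.1, 88.3, 86.8] 4621
```

View pics/top0.png

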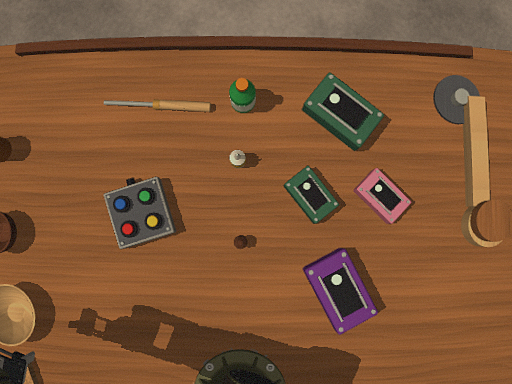

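View pics/side0.png

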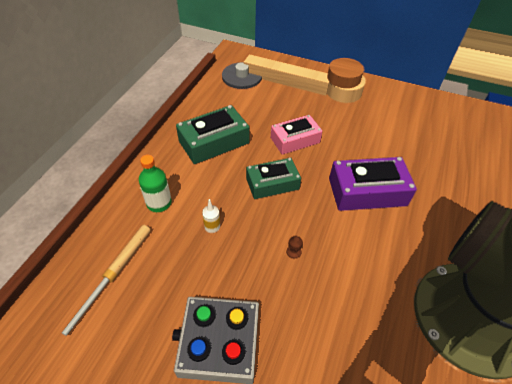

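The target is the smaller green box, at top (311,195) with its dot at about (306,186). The green button is at top (145,196) and side (204,314). Next I localize both.

```bash
cat > h.py <<'E'
import numpy as np,cv2
from cell import *
def ray(n,uv,z):
    c=calibration(n);p=cv2.undistortPoints(np.array([[uv]],float),np.array(c['mtx']),np.array(c['distortion']))[0,0]
    T=np.array(c['cam_to_world']);d=T[:3,:3]@[p[0],p[1],1];o=T[:3,3]
    return (o+d*(z-o[2])/d[2]).round(1)
def blob(im,box,f):
    x0,y0,x1,y1=box;h=cv2.cvtColor(im,cv2.COLOR_RGB2HSV)[y0:y1,x0:x1].astype(int)
    m=f(h[...,0],h[...,1],h[...,2]).astype(np.uint8)
    n,l,s,c=cv2.connectedComponentsWithStats(m);i=1+s[1:,4].argmax()
    return c[i]+[x0,y0],s[i,4],(l==i)
white=lambda h,s,v:(v>150)&(s<70)
green=lambda h,s,v:(h>45)&(h<85)&(s>150)&(v>70)
E
python3 - <<'E'
from h import *
t=cv2.imread('pics/top0.png')[:,:,::-1].copy();s=cv2.imread('pics/side0.png')[:,:,::-1].copy()
for n,im,b,f,z in(('top',t,(298,178,316,194),white,66),('side',s,(256,162,275,178),white,66),('top',t,(135,186,155,206),green,69),('side',s,(190,300,218,330),green,69),
  ('top',t,(228,148,248,168),white,100)):
    c,a,_=blob(im,b,f);print(n,c.round(1),a,ray(n,c,z))
# screws at box corners (approx) -> yaw
for uv in((308,167),(337,207),(313,222),(285,182)):print('corner',ray('top',uv,50))
for n,uv in(('finial',(240,242)),('polish',(242,95)),('glue',(237,158)),('red',(127,229)),('yellow',(152,221)),('blue',(121,204))):print(n,ray('top',uv,50))
cv2.imwrite('pics/c.png',np.hstack([cv2.resize(t[155:230,275:350],(400,400),interpolation=2),cv2.resize(t[175:250,100:175],(400,400),interpolation=2)])[:,:,::-1])
E
```

```text
top [306.1 185.7] 39 [ 549.  -164.6   66. ]
side [264.5 169.1] 29 [ 547.9 -167.    66. ]
top [144.4 195.4] 71 [521.5 240.   69. ]
side [203.1 313.1] 175 [518.9 241.1  69. ]
top [236.1 157.5] 137 [613.7  10.  100. ]
corner [ 598.2 -171.3   50. ]
corner [ 496.8 -245.3   50. ]
corner [ 458.6 -183.9   50. ]
corner [ 559.4 -112.7   50. ]
finial [ 4.074e+02 -2.000e-01  5.000e+01]
polish [784.3  -1.5  50. ]
glue [619.6   9.3  50. ]
red [436.7 287.8  50. ]
yellow [457.9 223.3  50. ]
blue [500.2 304.8  50. ]
```

View pics/c.png

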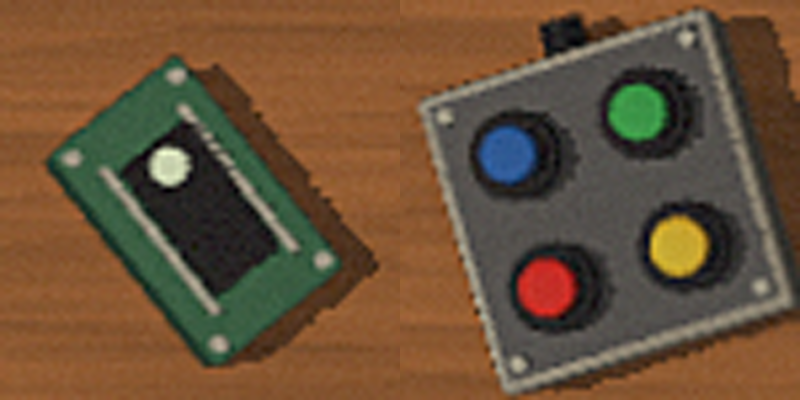

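The dot is at about (548.5, -166) with the box yaw about 36°. The green cap is at about (520.3, 240.5). I'll close the fingers and turn the tool to 36°.

```bash
python3 -m jog '[[0,[0,0,0],0.047],[0,[0,0,0],0.047],[0,[0,0,0],0.047],[0,[0,0,0],0.047],[0,[0,0,0],0.047],[0,[0,0,0],0.047],[0,[0,0,0],0.047],[0,[0,0,0],0.047],[0,[0,0,0],0.047],[0,[0,0,0],0.047],[0,[0,0,0],0.047],[0,[0,0,0],0.047],[0,[0,0,0],0.047],[0,[0,0,0],0.047],[0,[0,0,0],0.047]]' 10
cat > go.py <<'E'
import sys
from h import *
from scipy.spatial.transform import Rotation as R
s=read_state();M=R.from_euler('xyz',s['eef_rot']).as_matrix()
print(s['clock'],s['eef_pos'].round(1),s['eef_rot'].round(3),s['wrist_force'].round(1),'gap',round(s['finger_gap'],1))
if len(sys.argv)>1:print('need',(M.T@(np.array(eval(sys.argv[1]))-s['eef_pos'])/50).round(3))
E
python3 go.py 548.5,-166,140; python3 -c "
from h import *
print(read_state()['joints'])"
```

```text
clock: 2.1
eef_pos: [152.4, 528.4, 205.4]
eef_rot: [3.142, 0.0, 0.64]
wrist_force: [0.3, -0.3, 0.4]
finger_gap: 0.4
finger_force: 0.0
2.1 [152.4 528.4 205.4] [3.142 0.    0.64 ] [ 0.3 -0.3  0.4] gap 0.4
need [-1.938 15.871  1.309]
[1.22340558e+00 2.99895587e-01 1.52102214e+00 6.48798109e-06
 1.32073318e+00 2.15431015e+00]
```

```bash
python3 -m jog '[[0,[-0.097,0.79,0],0],[0,[-0.097,0.79,0],0],[0,[-0.097,0.79,0],0],[0,[-0.097,0.79,0],0],[0,[-0.097,0.79,0],0],[0,[-0.097,0.79,0],0],[0,[-0.097,0.79,0],0],[0,[-0.097,0.79,0],0],[0,[-0.097,0.79,0],0],[0,[-0.097,0.79,0],0],[0,[-0.097,0.79,0],0],[0,[-0.097,0.79,0],0],[0,[-0.097,0.79,0],0],[0,[-0.097,0.79,0],0],[0,[-0.097,0.79,0],0],[0,[-0.097,0.79,0],0],[0,[-0.097,0.79,0],0],[0,[-0.097,0.79,0],0],[0,[-0.097,0.79,0],0],[0,[0,0,0],0]]'; python3 go.py 548.5,-166,80
```

```text
clock: 4.1
eef_pos: [531.6, -129.6, 204.7]
eef_rot: [-3.141, 0.001, 0.643]
wrist_force: [-1.0, -0.0, -0.2]
finger_gap: 0.1
finger_force: 0.0
4.1 [ 531.6 -129.6  204.7] [-3.141e+00  1.000e-03  6.430e-01] [-1.  -0.  -0.2] gap 0.1
need [-0.165  0.785  2.495]
```

```bash
python3 -m jog '[[0,[-0.082,0.4,0.3],0],[0,[-0.083,0.385,0.4],0],[0,[0,0,0.4],0],[0,[0,0,0.4],0],[0,[0,0,0.4],0],[0,[0,0,0.3],0],[0,[0,0,0.2],0],[0,[0,0,0],0],[0,[0,0,0],0]]'; python3 go.py 548.5,-166,60
python3 - <<'E'
from h import *
im=camera('side');t=camera('top')
cv2.imwrite('pics/near.png',np.hstack([cv2.resize(im[110:210,225:325],(400,400)),cv2.resize(t[150:230,270:350],(400,400))])[:,:,::-1])
E
```

```text
clock: 5.0
eef_pos: [547.9, -162.5, 86.1]
eef_rot: [3.141, -0.0, 0.646]
wrist_force: [-0.2, -0.2, 1.0]
finger_gap: 0.6
finger_force: 0.0
5.0 [ 547.9 -162.5   86.1] [ 3.141 -0.     0.646] [-0.2 -0.2  1. ] gap 0.6
need [-0.033  0.063  0.522]
```

View pics/near.png

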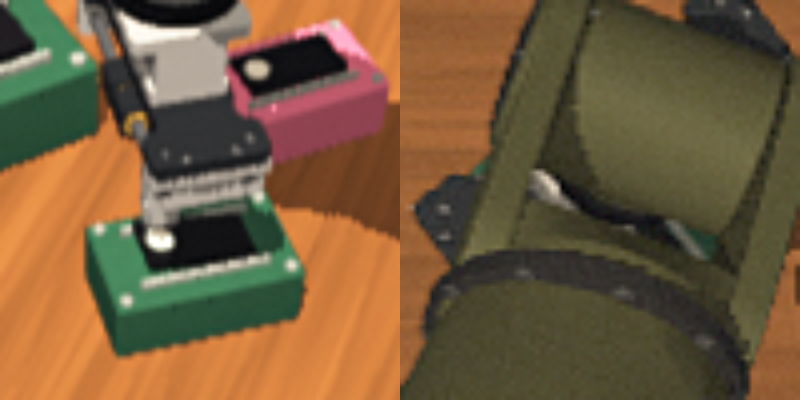

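```bash
python3 -m jog '[[0,[-0.03,0.06,0.06],0],[0,[0,0,0.08],0],[0,[0,0,0.08],0],[0,[0,0,0.08],0],[0,[0,0,0.08],0],[0,[0,0,0.06],0],[0,[0,0,0.06],0],[0,[0,0,0],0],[0,[0,0,0],0]]'; python3 -m jog '[[0,[0,0,0.02],0],[0,[0,0,0.02],0],[0,[0,0,0],0],[0,[0,0,0],0]]'
```

```text
clock: 6.0
eef_pos: [548.2, -165.9, 60.4]
eef_rot: [-3.141, 0.0, 0.646]
wrist_force: [-1.2, -1.0, -0.3]
finger_gap: 0.5
finger_force: 0.0
clock: 6.4
eef_pos: [548.3, -165.9, 58.5]
eef_rot: [3.141, -0.0, 0.646]
wrist_force: [1.4, -1.2, 1.4]
finger_gap: 0.7
finger_force: 0.4
```

```bash
python3 -m jog '[[0,[0,0,0.02],0],[0,[0,0,0],0],[0,[0,0,0],0]]'; python3 -m jog '[[0,[0,0,0.02],0],[0,[0,0,0],0],[0,[0,0,0],0]]'
```

```text
clock: 6.7
eef_pos: [548.3, -165.9, 57.5]
eef_rot: [3.141, -0.0, 0.646]
wrist_force: [1.2, 0.3, 1.4]
finger_gap: 0.5
finger_force: 0.9
clock: 7.0
eef_pos: [548.5, -166.0, 57.1]
eef_rot: [3.141, -0.0, 0.646]
wrist_force: [-1.7, 1.0, 7.0]
finger_gap: 0.5
finger_force: 3.9
```

A 7 N contact at z 57 is the hard stop. I'll lift and move away.

```bash
python3 -m jog '[[0,[0,0,-0.1],0],[0,[0,0,-0.4],0],[0,[0,0,-0.6],0],[0,[0,0,-0.6],0],[0,[0,0,-0.5],0],[0,[0,-0.4,-0.3],0],[0,[0,-0.7,0],0],[0,[0,-0.7,0],0],[0,[0,-0.7,0],0],[0,[0,-0.7,0],0],[0,[0,0,0],0]]'; python3 go.py 520.3,240.5,140
python3 - <<'E'
from h import *
im=camera('side');t=camera('top')
cv2.imwrite('pics/on.png',np.hstack([cv2.resize(im[130:210,235:315],(400,400)),cv2.resize(t[150:230,270:350],(400,400))])[:,:,::-1])
E
```

```text
clock: 8.1
eef_pos: [450.2, -36.0, 181.7]
eef_rot: [-3.141, 0.0, 0.648]
wrist_force: [0.7, -0.1, 0.0]
finger_gap: 0.7
finger_force: 0.0
8.1 [450.2 -36.  181.7] [-3.141  0.     0.648] [ 0.7 -0.1  0. ] gap 0.7
need [ 4.457 -3.562  0.835]
```

View pics/on.png

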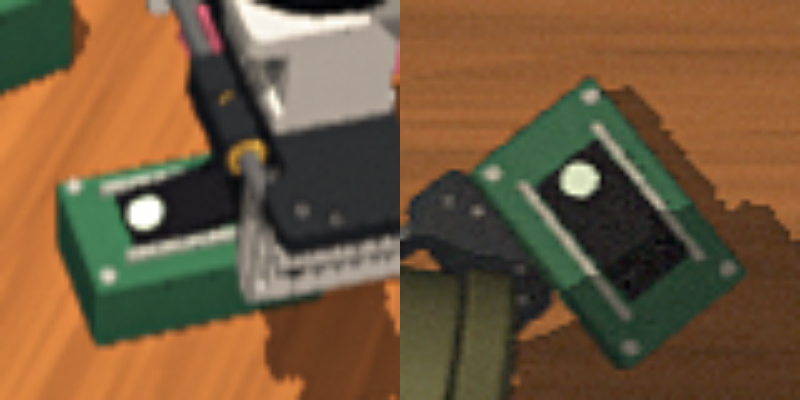

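```bash
python3 - <<'E'
from h import *
for n,b in(('top',(298,178,316,194)),('side',(256,162,275,180))):
    c,a,_=blob(camera(n).copy(),b,white);print(n,a,c.round(1),ray(n,c,66),ray(n,c,55))
E
python3 -m jog '[[0,[0.405,-0.324,0],0],[0,[0.405,-0.324,0],0],[0,[0.405,-0.324,0],0],[0,[0.405,-0.324,0],0],[0,[0.405,-0.324,0],0],[0,[0.405,-0.324,0],0],[0,[0.405,-0.324,0],0],[0,[0.405,-0.324,0],0],[0,[0.405,-0.324,0],0],[0,[0.405,-0.324,0],0],[0,[0.405,-0.324,0],0],[0,[0,0,0],0],[0,[0,0,0],0]]'; python3 go.py 520.3,240.5,85
```

```text
top 39 [305.3 185.5] [ 549.6 -162.5   66. ] [ 550.6 -163.6   55. ]
side 38 [263.7 172. ] [ 546.3 -156.9   66. ] [ 549.5 -166.3   55. ]
clock: 9.6
eef_pos: [522.9, 237.8, 180.7]
eef_rot: [-3.141, 0.001, 0.646]
wrist_force: [-1.1, -0.5, 0.6]
finger_gap: 0.3
finger_force: 0.0
9.6 [522.9 237.8 180.7] [-3.141e+00  1.000e-03  6.460e-01] [-1.1 -0.5  0.6] gap 0.3
need [-0.006 -0.075  1.915]
```

The cameras agree at z = 55, so the rocker is on. I'll descend over green.

```bash
python3 -m jog '[[0,[-0.006,-0.07,0.3],0],[0,[0,0,0.4],0],[0,[0,0,0.4],0],[0,[0,0,0.4],0],[0,[0,0,0.3],0],[0,[0,0,0.1],0],[0,[0,0,0],0],[0,[0,0,0],0]]'; python3 go.py 520.3,240.5,69
python3 - <<'E'
from h import *
im=camera('side')
cv2.imwrite('pics/g.png',cv2.resize(im[260:384,150:274],(500,500))[:,:,::-1])
E
```

```text
clock: 10.4
eef_pos: [520.7, 240.5, 87.3]
eef_rot: [3.141, -0.001, 0.645]
wrist_force: [-0.0, -0.5, -0.5]
finger_gap: 0.7
finger_force: 0.0
10.4 [520.7 240.5  87.3] [ 3.141e+00 -1.000e-03  6.450e-01] [-0.  -0.5 -0.5] gap 0.7
need [-0.007 -0.004  0.366]
```

View pics/g.png

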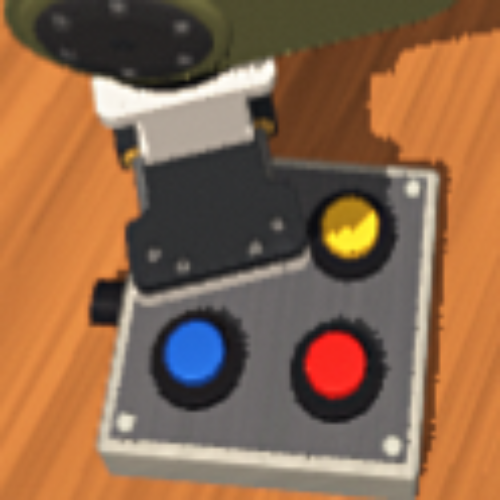

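The gripper hides the green cap, and blue, yellow and red are clear of the fingers. I'll press in small steps.

```bash
python3 -m jog '[[0,[0,0,0.1],0],[0,[0,0,0.1],0],[0,[0,0,0.1],0],[0,[0,0,0.06],0],[0,[0,0,0.04],0],[0,[0,0,0.04],0],[0,[0,0,0],0],[0,[0,0,0],0]]'; python3 -m jog '[[0,[0,0,0.02],0],[0,[0,0,0.02],0],[0,[0,0,0],0],[0,[0,0,0],0]]'
```

```text
clock: 11.25
eef_pos: [520.1, 240.8, 64.6]
eef_rot: [-3.142, 0.0, 0.646]
wrist_force: [-3.9, -1.4, 3.9]
finger_gap: 0.5
finger_force: 1.6
clock: 11.65
eef_pos: [520.3, 240.9, 63.2]
eef_rot: [3.141, -0.001, 0.646]
wrist_force: [-5.5, -2.1, 10.4]
finger_gap: 0.5
finger_force: 5.2
```

That is 10 N, above the 4 N it takes, so the button is bottomed. I'll release and retreat.

```bash
python3 -m jog '[[0,[0,0,-0.06],0],[0,[0,0,-0.2],0],[0,[0,0,-0.5],0],[0,[0,0,-0.6],0],[0,[0,0,-0.6],0],[0,[0,0,-0.5],0],[0,[-0.4,0,0],0],[0,[-0.7,0,0],0],[0,[-0.7,0,0],0],[0,[-0.7,0,0],0],[0,[-0.4,0,0],0],[0,[0,0,0],0],[0,[0,0,0],0],[0,[0,0,0],0]]'
python3 - <<'E'
from h import *
t=camera('top').copy();s=camera('side').copy()
for n,im,b,f in(('top',t,(298,178,316,194),white),('side',s,(256,162,275,180),white),('top',t,(135,186,155,206),green),('side',s,(190,300,218,330),green)):
    try:c,a,_=blob(im,b,f);print(n,c.round(1),a)
    except Exception as e:print(n,e)
cv2.imwrite('pics/end.png',s[:,:,::-1])
E
```

```text
clock: 13.05
eef_pos: [405.1, 154.0, 185.6]
eef_rot: [3.141, -0.0, 0.646]
wrist_force: [0.1, 0.6, 0.3]
finger_gap: 0.7
finger_force: 0.0
top [305.3 185.5] 39
side [258.3 166.3] 13
top [144.5 195.3] 73
side [203.1 313.1] 177
```

View pics/end.png

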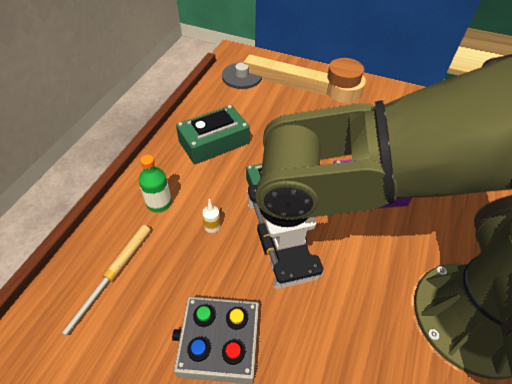

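The green cap is back up at side (203,313), the same pixel as at the start. The rocker dot in the top view still shows the ON position, and the arm is clear of everything.

```bash
python3 -c "
from cell import *
print(sign_off())"
```

```text
the job is handed in; nothing more can be done
None
```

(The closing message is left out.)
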